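Stamp a gingerbread heart on the biscuit press

TASK

On the little biscuit-stamping press, push the white carriage with the gingerbread heart in under the stamp until it clicks into its spring catch. Then press the black plunger head all the way down to its stop, keep it there for a moment, and let it spring back up, leaving the carriage clicked in. Do not push the plunger down before the carriage is in, and do not disturb the bowl, jar or loose biscuit beside the press.

Things in the scene. Friction and masses are not known exactly. Their poses are not given: they have to be found in the camera images.
- press: Fixed press. Aluminium base 150 (x) by 340 mm (y -140 to +200), 12 mm high; steel posts 14 mm thick at x = -56 and +56 mm carry a white cross-beam 142 (x) by 34 mm, top at 144 mm. Origin on the table below the plunger axis, z up; the carriage slides along y, parked side +y. Grey catch block at x -60, y -30 mm, top at 34 mm.
- plunger_top (a point): Centre of the flat top of the plunger's black round head (46 mm diameter, 14 mm thick), 190 mm above the table when up; on a 12 mm steel rod through the cross-beam with a 56 mm black stamp at its lower end. Goes straight down; axes as the press. Spring about 5 N up, 11 N at the stop.
- plunger (a joint): How far the plunger is pressed, in m: 0 = up, 0.022 = down at its stop (stamp on the biscuit). It springs back by itself.
- tab_face (a point): Centre of the outer (+y) face of the carriage's push tab, 55 mm above the table. Carriage: white plate 80 (x) by 149 (y) mm, top at 26 mm, a heart biscuit 66 mm wide, 12 mm thick fixed on it; tab at its +y end 56 mm wide (x), 8 thick (y), top at 75 mm. Axes as the press; moves in towards press -y. Clicked in, this point is 104 mm (+y) from the plunger axis.
- carriage (a joint): How far the carriage is pushed in, in m: 0 = fully out, 0.080 = clicked in the catch (biscuit centred under the stamp), 0.084 = hard end stop. The catch needs about 8 N from 0.063 on and snaps in past 0.072; otherwise sliding takes about 1.5 N.
- bowl: Loose cream ceramic bowl, 112 mm across, 68 mm high, beside the press on its +x side; origin at the centre of its underside. Leave alone.
- jar: Loose glass jar with a steel lid, 56 mm diameter, 78 mm high, beside the press on its +x side; origin at the centre of its underside. Leave alone.
- biscuit: Loose heart biscuit, about 75 mm wide, 12 mm thick, lying on the table on the press's -x side; origin at the centre of its underside. Leave alone.

How it is judged:
By the outcome, as a careful person would: the job done as asked, in the order asked, and still so for the second after the job is handed in, with the robot touching nothing.
It also fails if it takes over 45 s, if anything falls off the work surface, if the arm or the gripper's body presses on something with over 40 N, if the wrist force passes 120 N, or if a joint passes its speed limit or range.

ROBOT

A 7-joint arm with a two-finger parallel gripper is mounted at the origin on the work surface. World frame = base frame: x ahead of the robot, y to its left, z up, the work surface at z = 0. Lengths are in m, angles in rad, forces in N, time in s.
With the tool pointing down it reaches from about 0.425 to 0.925 m from the base axis. Payload 6.8 kg.
Tool frame: the origin (TCP) lies midway between the tips of the shut fingers; the grasp point (between the pads) lies 19 mm behind it (bot.pinch_z is the distance from the TCP to the grasp point, in m); z points along the fingers, y is the line along which they close (so a half turn about z gives the same grasp; the last joint's range is limited). The gripper opens to 85 mm and grips with 20 to 120 N. Pads are 22 mm wide; open, the fingers measure 114 mm over their backs; the gripper's body (76 mm by 85 mm) begins 54 mm behind the grasp point. The pads swing forward as they close: fully open they stand 13 mm farther back than shut.
Start: joints at [-1.29, 0.477, 0.022, 1.555, -0.011, 1.109, -0.083], TCP at [0.256, 0.625, 0.231] pointing down, gripper open.
Joint ranges: [-2.96, 2.96], [-0.34, 2.1], [-1.41, 1.46], [0.24, 2.44], [-1.37, 4.51], [0.17, 1.92], [-2.96, 2.96]. Speed limits (rad/s): [2.39, 2.39, 3.14, 3.14, 3.14, 3.14, 3.14].

INTERFACE

Orientations are given as a unit quaternion [w, x, y, z].
In Python, from station import bot, imaging gives the robot as it stands. The module is installed in compiled form; this text tells all that it offers.
- The arm moves only by the tool carry_out, never from a script. Its argument "targets" is a list of rows, each a list of 5 numbers: the shift along the tool's x, y, z in cm, then the turn about the tool's z in degrees, then the opening, from -1 (shut) to 1 (fully open). In form: [[x, y, z, yaw, gripper], ...]. A call has 1 to 12 rows; each row shifts and turns the commanded pose from where the row before left it, along the tool's axes as they then stand; what a row does not reach is not made up. A row lasts 1/10 s, in which the tool goes at most 50 mm and 8.59 degrees, less where a joint would pass 70% of its speed; a pose out of reach is approached as far as the arm can. A call is refused whole if a number of a shift passes 5 or a number of a turn 8.59, either way. A call with a gripper value outside its range is refused whole. The fingers move at their own pace and stop on an object; "force" is the grip in N (left out, the last holds). Time passes only in rows, so rows that do not move let the fingers close. It gives the time, the measured TCP pose, the force, the opening and the grip force at its end, in the units of the state.
- bot.get_obs(): the state, without advancing time (a new reading comes with each control period).
- imaging.read_camera(name): name is "scene" or "top" or "wrist"; returns the picture (420x560x3 uint8, red, green, blue); there is no depth.
- imaging.calibration(name): a dict with "fx", "fy", "cx", "cy" (pixels), "k1" (the pictures are not rectified: a ray, as slopes to the right and down, at radius r is drawn at 1 + k1 r^2 times it, then the intrinsics apply), "extrinsics" (4x4, takes a point from world to camera coordinates). Camera axes: x right, y up, looking along -z (the intrinsics and any distortion apply to the point x, -y, -z); pixel columns grow to the right and rows downward; lengths in m; the calibration is good to about 2 mm. A picture is of the moment at which its call begins: read the wrist's pose just before it. calibration takes no time and is no camera call; for the wrist camera it gives the pose at the moment of the call.
- bot.hand_in(): hands the job in; it is judged then, once.
The state is a dict: "t": time; "q": joint angles; "joint_vel": joint speeds; "joint_torque": joint torques, N m; "eef_pos": TCP position; "tool_rot": TCP orientation; "contact_force": force on the tool from outside, world axes, zero at the start; "torque": the same for the moment, N m; "gripper_width": opening from 0.0 (shut) to 1.0 (fully open); "grasp_force": force on a finger pad.
Only numpy, scipy, OpenCV 4.12 (cv2) and the standard library are available. Lean on these libraries where they do the work, as an engineer would, in place of code of your own. Each camera call takes 0.05 s, during which the arm holds its last target. There are 200 camera calls.

## Working session

There is one attempt and no reset: what is moved stays moved. The work goes in short steps, Python scripts to look and compute and a tool call to move; the robot and the scene stay as the last step left them, time stands still between calls to the robot, and variables do not carry over. Pictures are saved under pics/ and viewed, at most 10 in all, crops included, and the job is handed in when it is done.

Besides the shell and the picture viewer there is one more tool, called after "Call:" as name(argument=value, ...), one argument or row to a line, values as JSON. carry_out: Moves the arm, as the interface text tells. Its arguments: {"type":"object","properties":{"targets":{"type":"array"},"force":{"type":"number"}},"required":["targets"]}

```bash
mkdir -p pics; python3 - <<'E'
from station import bot, imaging
import cv2,numpy as np
o=bot.get_obs();print({k:np.round(v,3) for k,v in o.items()})
ims=[]
for n in("scene","top"):
    im=imaging.read_camera(n)[...,::-1];cv2.imwrite(f"pics/{n}0.png",im)
    c=imaging.calibration(n);print(n,c['fx'],c['cx'],c['cy'],c['k1'],np.round(np.linalg.inv(c['extrinsics']),3).tolist())
E
```

```text
{'t': np.float64(0.0), 'q': array([-1.29 ,  0.478,  0.022,  1.556, -0.011,  1.109, -0.083]), 'joint_vel': array([ 0.002, -0.001, -0.   , -0.   , -0.001,  0.001, -0.001]), 'joint_torque': array([-0.0000e+00, -5.9646e+01,  1.6080e+00, -2.8119e+01,  1.3000e-02,
        1.0000e-02,  0.0000e+00]), 'eef_pos': array([0.256, 0.624, 0.23 ]), 'tool_rot': array([-0.   ,  0.193,  0.981, -0.001]), 'contact_force': array([-0.322,  0.468, -0.192]), 'torque': array([0.022, 0.05 , 0.019]), 'grasp_force': np.float64(0.0), 'gripper_width': np.float64(1.0)}
scene 432.71310914280946 276.8053990273882 206.30512321058058 -0.06592408002656695 [[-0.142, -0.551, 0.823, 1.267], [0.99, -0.077, 0.119, 0.108], [-0.002, 0.831, 0.556, 0.613], [0.0, 0.0, 0.0, 1.0]]
top 388.2030008763721 276.09475546861455 207.54245476520475 -0.01569685035666956 [[-0.025, 0.996, -0.087, 0.505], [-0.999, -0.029, -0.035, -0.017], [-0.037, 0.086, 0.996, 0.924], [0.0, 0.0, 0.0, 1.0]]
```

View pics/scene0.png

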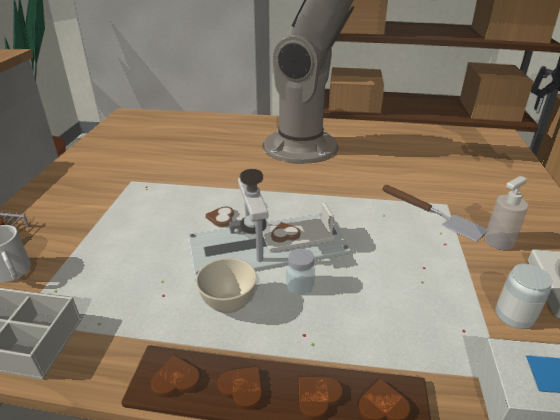

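View pics/top0.png

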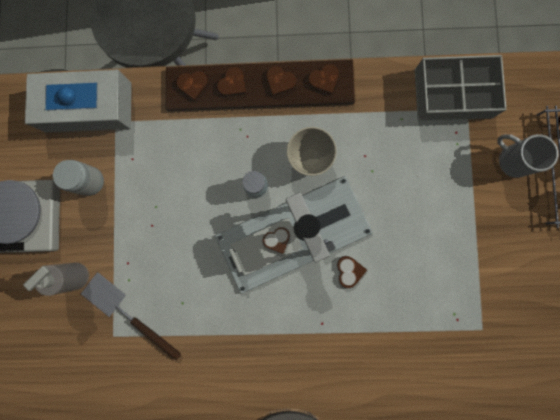

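The scene view shows the plunger head at about (252,177) and the tab at about (331,217). The top view shows the head at (307,227) and the tab near (237,261). I'll enlarge both.

```bash
python3 - <<'E'
import cv2,numpy as np
a=cv2.imread("pics/scene0.png")[160:285,180:360];b=cv2.imread("pics/top0.png")[165:300,205:385]
f=lambda i:cv2.resize(i,None,fx=4.4,fy=4.4,interpolation=cv2.INTER_CUBIC)
cv2.imwrite("pics/s1.png",f(a));cv2.imwrite("pics/t1.png",cv2.convertScaleAbs(f(b),alpha=1.4))
E
```

```text
(no output)
```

View pics/s1.png

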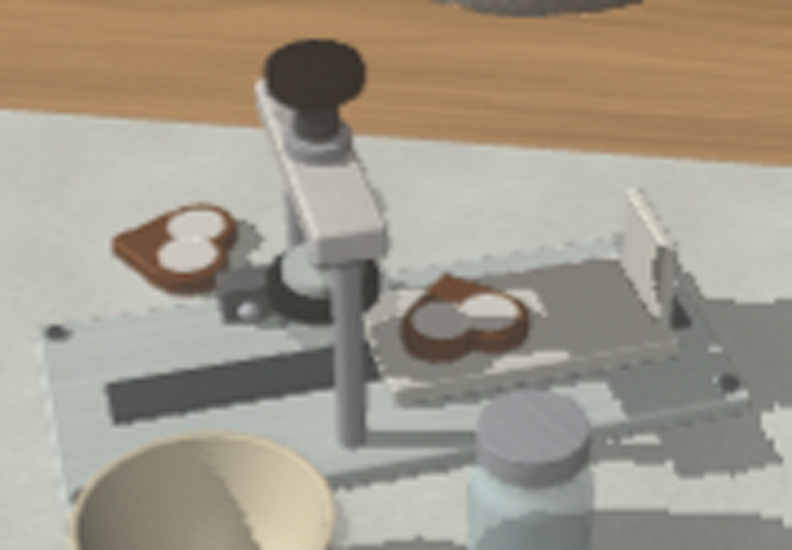

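View pics/t1.png

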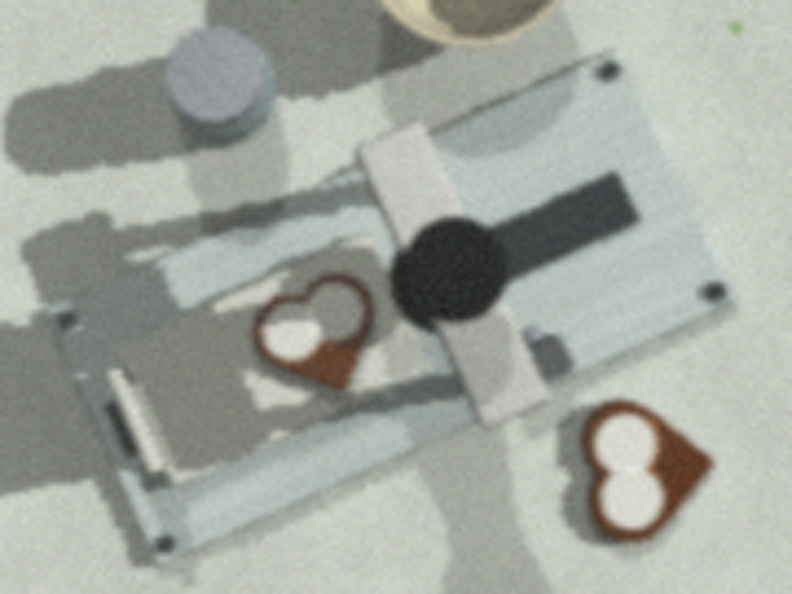

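```bash
cat > geo.py <<'E'
from station import bot, imaging
import numpy as np
from scipy.optimize import least_squares
C={n:imaging.calibration(n) for n in("scene","top")}
def proj(n,P,c=None):
    c=c or C[n];p=np.c_[P,np.ones(len(P))]@np.array(c['extrinsics']).T
    s=np.c_[p[:,0]/-p[:,2],p[:,1]/p[:,2]];s=s*(1+c['k1']*(s**2).sum(1,keepdims=True))
    return s*[c['fx'],c['fy']]+[c['cx'],c['cy']]
def px(n,u): return (np.array(u,float)+.5)/4.4-.5+{"scene":(180,160),"top":(205,165)}[n]
def world(p,P):
    c,s=np.cos(p[2]),np.sin(p[2]);P=np.array(P)/1e3
    return np.c_[p[0]+c*P[:,0]-s*P[:,1],p[1]+s*P[:,0]+c*P[:,1],P[:,2]]
def tri(a,b):
    f=lambda X:np.r_[proj("scene",[X])[0]-px("scene",a),proj("top",[X])[0]-px("top",b)]
    r=least_squares(f,[.5,-.1,.1]);return r.x,r.fun
E
python3 - <<'E'
from geo import *
F=[("top",(452,267),(0,0,190)),("scene",(316,71),(0,0,190)),
("top",(617,52),(75,-140,12)),("top",(735,305),(-75,-140,12)),("top",(165,562),(-75,200,12)),("top",(52,312),(75,200,12)),
("scene",(43,330),(-75,-140,12)),("scene",(748,400),(75,200,12)),("scene",(622,238),(-75,200,12)),
("top",(358,152),(71,17,144)),("top",(420,123),(71,-17,144)),("top",(548,392),(-71,-17,144)),("top",(488,425),(-71,17,144)),
("scene",(318,237),(71,-17,144)),("scene",(383,228),(71,17,144)),("scene",(258,85),(-71,-17,144)),
("scene",(632,188),(-28,180,75)),("scene",(670,255),(28,180,75)),("top",(117,373),(28,180,75)),("top",(157,470),(-28,180,75))]
f=lambda p:np.concatenate([proj(n,world(p,[P]))[0]-px(n,u) for n,u,P in F])
r=least_squares(f,[.48,-.1,.43],loss='soft_l1');print(r.x,np.degrees(r.x[2]))
for g,e in zip(F,f(r.x).reshape(-1,2)):print(g,e.round(1))
for a,b,t in(((316,71),(452,267),(0,0,190)),((632,188),(157,470),(-28,180,75)),((670,255),(117,373),(28,180,75)),((57,332),(712,291),(-65,-130,12)),((730,383),(67,320),(65,190,12))):
    X,e=tri(a,b);print(X.round(4),e.round(1),'model',world(r.x,[t])[0].round(4))
E
```

```text
[ 0.53475812 -0.05205545  0.40427999] 23.163537030970875
('top', (452, 267), (0, 0, 190)) [ 1.7 -0.4]
('scene', (316, 71), (0, 0, 190)) [-1.5 -1.8]
('top', (617, 52), (75, -140, 12)) [ 1.  -2.1]
('top', (735, 305), (-75, -140, 12)) [ 2.  -1.8]
('top', (165, 562), (-75, 200, 12)) [-1.2  0.9]
('top', (52, 312), (75, 200, 12)) [-1.4 -1. ]
('scene', (43, 330), (-75, -140, 12)) [-3.4 -0.3]
('scene', (748, 400), (75, 200, 12)) [ 0.6 -0.5]
('scene', (622, 238), (-75, 200, 12)) [ 5.2 -1.4]
('top', (358, 152), (71, 17, 144)) [-0.6 -1.8]
('top', (420, 123), (71, -17, 144)) [ 0.6 -2.2]
('top', (548, 392), (-71, -17, 144)) [1.7 1. ]
('top', (488, 425), (-71, 17, 144)) [-0.2  0.6]
('scene', (318, 237), (71, -17, 144)) [-2.1  0.6]
('scene', (383, 228), (71, 17, 144)) [0.5 0. ]
('scene', (258, 85), (-71, -17, 144)) [-2.1 -1. ]
('scene', (632, 188), (-28, 180, 75)) [ 3.6 -0.3]
('scene', (670, 255), (28, 180, 75)) [ 4.  -1.8]
('top', (117, 373), (28, 180, 75)) [-4.8  0.4]
('top', (157, 470), (-28, 180, 75)) [-3.5  1.9]
[ 0.5342 -0.0491  0.1859] [ 0.  0.  0. -0.] model [ 0.5348 -0.0521  0.19  ]
[0.4422 0.0945 0.0761] [ 0. -0.  0. -0.] model [0.4382 0.1024 0.075 ]
[0.4902 0.1154 0.0694] [-0.3  0.  -0.3  0. ] model [0.4897 0.1244 0.075 ]
[ 0.5245 -0.1932  0.0145] [ 0.  0.  0. -0.] model [ 0.5261 -0.1971  0.012 ]
[0.518  0.1502 0.0145] [-0.3  0.  -0.3  0. ] model [0.5198 0.1482 0.012 ]
```

```bash
python3 - <<'E'
from geo import *
F=[("top",(452,267),(0,0,190)),("scene",(316,71),(0,0,190)),
("top",(617,52),(75,-140,12)),("top",(735,305),(-75,-140,12)),("top",(165,562),(-75,200,12)),("top",(52,312),(75,200,12)),
("scene",(43,330),(-75,-140,12)),("scene",(748,400),(75,200,12)),
("top",(358,152),(71,17,144)),("top",(420,123),(71,-17,144)),("top",(548,392),(-71,-17,144)),("top",(488,425),(-71,17,144)),
("scene",(318,237),(71,-17,144)),("scene",(383,228),(71,17,144)),("scene",(258,85),(-71,-17,144)),
("scene",(632,188),(-28,180,75)),("scene",(670,255),(28,180,75)),("top",(117,373),(28,180,75)),("top",(157,470),(-28,180,75))]
f=lambda p:np.concatenate([proj(n,world(p,[(P[0],P[1]-(p[3]*1e3 if P[1]==180 else 0),P[2])]))[0]-px(n,u) for n,u,P in F])
r=least_squares(f,[.48,-.1,.43,0],loss='soft_l1');p=r.x;print(p,np.degrees(p[2]),np.abs(r.fun).mean())
print(f(p).reshape(-1,2).round(1).tolist())
o=bot.get_obs();c,s=np.cos(p[2]),np.sin(p[2]);R=np.array([[c,s],[-s,c]])
print('tcp in press',R@(o['eef_pos'][:2]-p[:2]))
from scipy.spatial.transform import Rotation as Ro
M=Ro.from_quat(o['tool_rot'],scalar_first=True).as_matrix();A=np.eye(3);A[:2,:2]=R
print((A@M).round(3));np.save('p.npy',p)
E
```

```text
[ 0.53338975 -0.05023132  0.40114599  0.01139597] 22.983971969078844 1.0072920371061154
[[0.7, 0.3], [-0.5, -2.0], [0.4, -1.4], [1.3, -1.0], [-2.1, 1.3], [-2.2, -0.7], [-2.4, -0.7], [1.5, -0.6], [-1.4, -1.1], [-0.2, -1.5], [0.7, 1.8], [-1.2, 1.4], [-1.1, 0.3], [1.5, -0.3], [-1.0, -1.3], [-0.2, 0.3], [-0.0, -1.2], [-1.0, -1.4], [0.3, 0.2]]
tcp in press [0.00767092 0.72925465]
[[-0.704  0.71  -0.001]
 [ 0.71   0.704 -0.001]
 [-0.    -0.002 -1.   ]]
```

The fit agrees to about 1 px: the press is at (0.533, -0.050) with a yaw of 23.0°. The tab face is near press y = 0.173, because the carriage is parked about 1 cm in. I'll turn the tool and shut the fingers, then approach.

Call:
carry_out(
  targets=[
    [0,0,-0.5,7.5,-1],
    [0,0,-0.5,7.5,-1],
    [0,0,-0.5,7.5,-1],
    [0,0,-0.5,7.5,-1],
    [0,0,0,7.5,-1],
    [0,0,0,7.4,-1],
    [0,0,0,0,-1],
    [-4,0,0,0,-1],
    [-4,0,0,0,-1],
    [-4,0,0,0,-1],
    [-4,0,0,0,-1],
    [-4,0,0,0,-1],
  ],
)

```text
t: 1.3
eef_pos: [0.3338, 0.4386, 0.2511]
tool_rot: [0.0, 0.552, 0.834, -0.0]
contact_force: [1.3, -0.3, 0.5]
gripper_width: -0.0
grasp_force: 0.0
```

Call:
carry_out(
  targets=[
    [-4,0,0,0,-1],
    [-4,0,0,0,-1],
    [-4,0,0,0,-1],
    [-4,0,0,0,-1],
    [-4,0,0,0,-1],
    [-4,0,0,0,-1],
    [-3,0,0,0,-1],
    [0,0,0,0,-1],
    [0,0,0,0,-1],
    [0,0,0,0,-1],
  ],
)

```text
t: 2.3
eef_pos: [0.4377, 0.1925, 0.2512]
tool_rot: [-0.0, 0.552, 0.834, 0.0]
contact_force: [-0.4, -0.3, -0.2]
gripper_width: -0.001
grasp_force: 0.0
```

```bash
cat > st.py <<'E'
from geo import *
from scipy.spatial.transform import Rotation as Ro
p=np.load('p.npy');o=bot.get_obs();c,s=np.cos(p[2]),np.sin(p[2]);A=np.array([[c,s,0],[-s,c,0],[0,0,1]])
print('t',o['t'],'press mm',(1e3*A@(o['eef_pos']-[p[0],p[1],0])).round(1),'F',(A@o['contact_force']).round(1),'w',o['gripper_width'])
print((A@Ro.from_quat(o['tool_rot'],scalar_first=True).as_matrix()).round(3).tolist())
E
python3 st.py; python3 -c "
from station import imaging
import cv2,numpy as np
print({k:np.round(v,3).tolist() for k,v in imaging.calibration('wrist').items()})
cv2.imwrite('pics/w1.png',imaging.read_camera('wrist')[...,::-1])"
```

```text
t 2.3 press mm [  6.7 260.8 251.2] F [-0.5 -0.1 -0.2] w -0.0009332780559332569
[[-0.0, 1.0, -0.0], [1.0, 0.0, 0.0], [0.0, -0.0, -1.0]]
{'fx': 291.368, 'fy': 291.368, 'cx': 283.685, 'cy': 211.978, 'k1': -0.019, 'extrinsics': [[0.921, 0.39, -0.0, -0.477], [-0.375, 0.885, -0.277, 0.036], [-0.108, 0.255, 0.961, -0.399], [0.0, 0.0, 0.0, 1.0]]}
```

View pics/w1.png

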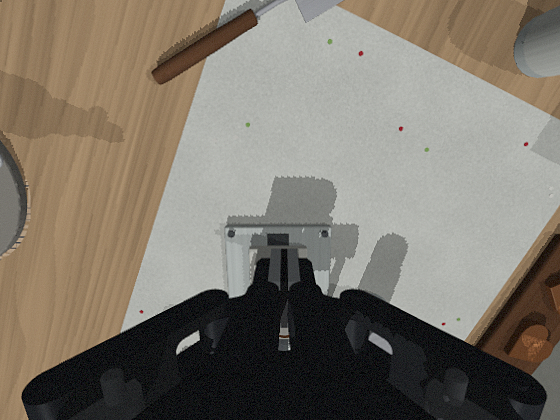

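The wrist view shows the base's +y edge at row 226, with corners at (225,226) and (330,225). The tab's top edge is around row 246, columns 250–306. I'll check these against the model.

```bash
python3 - <<'E'
from geo import *
import cv2
p=np.load('p.npy');c=imaging.calibration('wrist')
for P in((75,200,12),(-75,200,12),(28,172.6,75),(-28,172.6,75),(28,165,75)):print(P,proj('',world(p,[P]),c)[0].round(1))
im=cv2.imread('pics/w1.png')[215:285,210:345];cv2.imwrite('pics/w1c.png',cv2.resize(im,None,fx=5.5,fy=5.5,interpolation=cv2.INTER_CUBIC))
E
```

```text
(75, 200, 12) [333.9 226.6]
(-75, 200, 12) [225.3 226.5]
(28, 172.6, 75) [302.3 265.3]
(-28, 172.6, 75) [255.7 265.3]
(28, 165, 75) [302.2 271. ]
```

View pics/w1c.png

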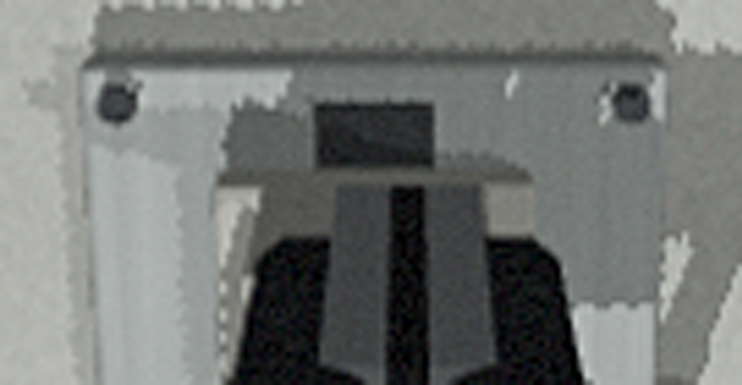

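```bash
python3 - <<'E'
from geo import *
p=np.load('p.npy');c=imaging.calibration('wrist')
for y in(165,170,173,176,180,184):print(y,[proj('',world(p,[(40,y,z)]),c)[0].round(1).tolist() for z in(14,26)])
E
```

```text
165 [[308.1, 250.6], [308.8, 254.1]]
170 [[308.2, 247.3], [308.9, 250.7]]
173 [[308.3, 245.3], [309.0, 248.7]]
176 [[308.3, 243.3], [309.0, 246.7]]
180 [[308.4, 240.6], [309.1, 243.9]]
184 [[308.4, 237.9], [309.2, 241.2]]
```

The plate end is confirmed at press y ≈ 173. I'll descend outside the tab.

Call:
carry_out(
  targets=[
    [-3,-0.7,0,0,-1],
    [-2.5,0,0,0,-1],
    [0,0,3.5,0,-1],
    [0,0,3.5,0,-1],
    [0,0,3.5,0,-1],
    [0,0,3.5,0,-1],
    [0,0,3.5,0,-1],
    [0,0,3,0,-1],
    [0,0,0,0,-1],
    [0,0,0,0,-1],
    [0,0,0,0,-1],
  ],
)

```text
t: 3.45
eef_pos: [0.4541, 0.1389, 0.0477]
tool_rot: [0.001, 0.553, 0.833, 0.001]
contact_force: [-0.0, -0.1, -0.1]
gripper_width: -0.002
grasp_force: 0.0
```

```bash
python3 st.py|head -1
```

```text
t 3.45 press mm [  0.8 205.   47.7] F [-0.1 -0.1 -0.1] w -0.002402177452959344
```

Now I'll push to about y = 132. The catch begins at carriage 0.063, which puts the tab at y = 121 and the TCP at about 132.

Call:
carry_out(
  targets=[
    [-1,0,0,0,-1],
    [-1,0,0,0,-1],
    [-0.7,0,0,0,-1],
    [-0.7,0,0,0,-1],
    [-0.7,0,0,0,-1],
    [-0.7,0,0,0,-1],
    [-0.7,0,0,0,-1],
    [-0.7,0,0,0,-1],
    [-0.5,0,0,0,-1],
    [0,0,0,0,-1],
  ],
)

```text
t: 4.45
eef_pos: [0.4791, 0.0751, 0.0462]
tool_rot: [0.0, 0.554, 0.833, -0.0]
contact_force: [0.7, -0.5, -0.8]
gripper_width: -0.002
grasp_force: 0.0
```

```bash
python3 st.py|head -1
```

```text
t 4.45 press mm [ -1.  136.5  46.2] F [ 0.5 -0.7 -0.8] w -0.0016830411156701372
```

Call:
carry_out(
  targets=[
    [-0.3,0,0,0,-1],
    [-0.3,0,0,0,-1],
    [0,0,0,0,-1],
  ],
)

```text
t: 4.75
eef_pos: [0.4811, 0.0704, 0.0462]
tool_rot: [-0.0, 0.553, 0.833, -0.0]
contact_force: [-0.0, -0.2, -0.2]
gripper_width: -0.003
grasp_force: 0.0
```

```bash
python3 st.py|head -1
```

```text
t 4.75 press mm [ -1.  131.5  46.2] F [-0.1 -0.1 -0.2] w -0.0026036052699771614
```

```bash
python3 - <<'E'
from station import imaging
import cv2
im=imaging.read_camera('scene')[...,::-1][150:290,170:370];cv2.imwrite('pics/s2.png',cv2.resize(im,None,fx=4,fy=4,interpolation=cv2.INTER_CUBIC))
E
```

```text
(no output)
```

View pics/s2.png

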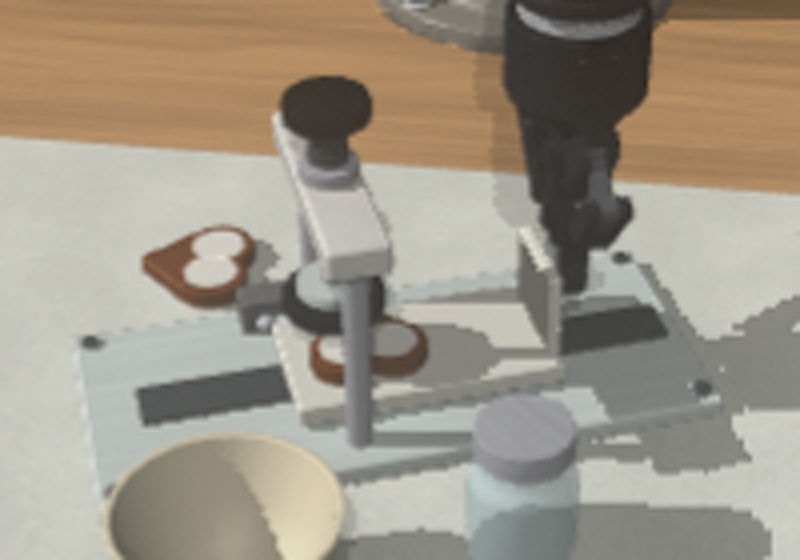

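The tab has moved in: its top edge now runs from (520,228) to (557,265), with the finger right behind it. I'll push on in small steps until the catch resists.

Call:
carry_out(
  targets=[
    [-0.3,0,0,0,-1],
    [-0.3,0,0,0,-1],
    [-0.2,0,0,0,-1],
  ],
)

```text
t: 5.1
eef_pos: [0.484, 0.0643, 0.0462]
tool_rot: [-0.001, 0.553, 0.833, 0.0]
contact_force: [-1.4, 3.1, -0.2]
gripper_width: 0.003
grasp_force: 1.4
```

```bash
python3 st.py|head -1
```

```text
t 5.1 press mm [ -0.7 124.7  46.2] F [-0.1  3.4 -0.2] w 0.003065888809414086
```

Call:
carry_out(
  targets=[
    [-0.2,0,0,0,-1],
    [-0.2,0,0,0,-1],
  ],
)

```text
t: 5.3
eef_pos: [0.4864, 0.0591, 0.0463]
tool_rot: [0.0, 0.553, 0.833, -0.0]
contact_force: [-0.6, -0.3, 0.6]
gripper_width: 0.001
grasp_force: 0.0
```

```bash
python3 st.py|head -1
```

```text
t 5.3 press mm [ -0.6 119.   46.3] F [-0.7 -0.1  0.6] w 0.0008438534225415621
```

Call:
carry_out(
  targets=[
    [-0.2,0,0,0,-1],
    [-0.2,0,0,0,-1],
  ],
)

```text
t: 5.5
eef_pos: [0.4878, 0.0555, 0.0464]
tool_rot: [0.0, 0.553, 0.833, 0.0]
contact_force: [-1.2, 3.3, 1.5]
gripper_width: -0.001
grasp_force: 2.1
```

```bash
python3 st.py|head -1
```

```text
t 5.5 press mm [ -0.7 115.1  46.4] F [0.2 3.5 1.5] w -0.0014984304296802116
```

Call:
carry_out(
  targets=[
    [-0.2,0,0,0,-1],
    [0,0,0,0,-1],
  ],
)

```text
t: 5.7
eef_pos: [0.488, 0.055, 0.0463]
tool_rot: [-0.001, 0.553, 0.833, 0.0]
contact_force: [-2.7, 3.2, 2.9]
gripper_width: -0.001
grasp_force: 2.2
```

```bash
python3 st.py|head -1
```

```text
t 5.7 press mm [ -0.7 114.6  46.3] F [-1.2  4.   2.9] w -0.0013647128896527104
```

Call:
carry_out(
  targets=[
    [-0.2,0,0,0,-1],
    [-0.2,0,0,0,-1],
    [0,0,0,0,-1],
  ],
)

```text
t: 6.0
eef_pos: [0.4894, 0.052, 0.0464]
tool_rot: [-0.001, 0.553, 0.833, 0.0]
contact_force: [-3.2, 5.4, 4.1]
gripper_width: -0.003
grasp_force: 3.3
```

```bash
python3 st.py|head -1
```

```text
t 6.0 press mm [ -0.6 111.3  46.4] F [-0.8  6.3  4.1] w -0.002550122071698005
```

Call:
carry_out(
  targets=[
    [-0.2,0,0,0,-1],
    [-0.2,0,0,0,-1],
    [0,0,0,0,-1],
  ],
)

```text
t: 6.3
eef_pos: [0.4893, 0.0519, 0.0464]
tool_rot: [-0.003, 0.551, 0.834, 0.001]
contact_force: [-8.1, 15.4, 10.5]
gripper_width: 0.001
grasp_force: 9.0
```

```bash
python3 st.py|head -1
```

```text
t 6.3 press mm [ -0.7 111.2  46.4] F [-1.4 17.3 10.5] w 0.0010584187986562165
```

The force rose to 17 N with no movement, and TCP y = 111 minus the 11 mm half-finger puts the tab at 100. That is the hard stop, past the click. I'll back off, rise and check.

Call:
carry_out(
  targets=[
    [0.5,0,0,0,-1],
    [1,0,0,0,-1],
    [2,0,0,0,-1],
    [2,0,0,0,-1],
    [0,0,-4,0,-1],
    [0,0,-4,0,-1],
    [0,0,-4,0,-1],
    [0,0,-4,0,-1],
    [0,0,-2,0,-1],
    [0,0,0,0,-1],
    [0,0,0,0,-1],
  ],
)

```text
t: 7.4
eef_pos: [0.47, 0.0973, 0.226]
tool_rot: [0.0, 0.553, 0.833, 0.0]
contact_force: [-0.9, -1.0, 0.2]
gripper_width: 0.003
grasp_force: 0.0
```

```bash
python3 st.py; python3 - <<'E'
from geo import *
import cv2
p=np.load('p.npy')
im=imaging.read_camera('scene')[...,::-1][150:290,170:370];cv2.imwrite('pics/s3.png',cv2.resize(im,None,fx=4,fy=4,interpolation=cv2.INTER_CUBIC))
for y in(100,104,112,120):print(y,((proj('scene',world(p,[(-28,y-4,75),(28,y-4,75),(40,y,26)]))-[170,150]+.5)*4-.5).round(0).tolist())
E
```

```text
t 7.4 press mm [ -0.7 160.6 226. ] F [-1.2 -0.6  0.2] w 0.0029596531141795035
[[0.003, 1.0, 0.0], [1.0, -0.003, 0.0], [0.0, 0.0, -1.0]]
100 [[491.0, 231.0], [521.0, 287.0], [532.0, 372.0]]
104 [[498.0, 229.0], [528.0, 286.0], [539.0, 371.0]]
112 [[511.0, 227.0], [542.0, 284.0], [553.0, 368.0]]
120 [[525.0, 225.0], [557.0, 282.0], [567.0, 366.0]]
```

View pics/s3.png

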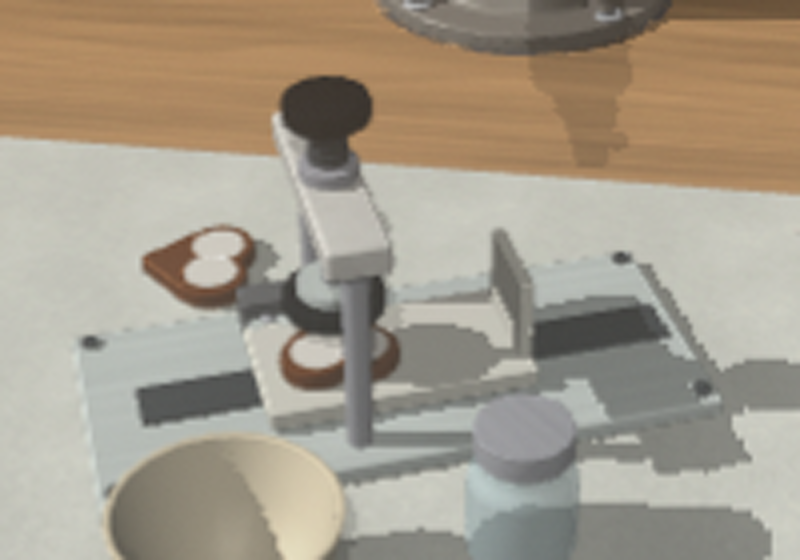

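The tab top is at (497,232) and the plate corner at (535,372), which matches the clicked-in position at y ≈ 104. Next I'll move over the plunger head and go down.

Call:
carry_out(
  targets=[
    [-4,0,0,0,-1],
    [-4,0,0,0,-1],
    [-4,0,0,0,-1],
    [-4,0.1,0,0,-1],
    [0,0,0,0,-1],
    [0,0,0,0,-1],
    [0,0,1,0,-1],
    [0,0,1,0,-1],
    [0,0,0.6,0,-1],
    [0,0,0.4,0,-1],
    [0,0,0.4,0,-1],
    [0,0,0,0,-1],
  ],
)

```text
t: 8.65
eef_pos: [0.5328, -0.0494, 0.1918]
tool_rot: [-0.0, 0.553, 0.833, -0.0]
contact_force: [-0.8, -0.3, 0.5]
gripper_width: -0.003
grasp_force: 0.0
```

```bash
python3 st.py|head -1
```

```text
t 8.65 press mm [ -0.2   0.9 191.8] F [-0.8  0.   0.5] w -0.0034158061613593325
```

Call:
carry_out(
  targets=[
    [0,0,0.4,0,-1],
    [0,0,0.4,0,-1],
    [0,0,0.4,0,-1],
    [0,0,0.4,0,-1],
    [0,0,0.4,0,-1],
    [0,0,0.3,0,-1],
    [0,0,0,0,-1],
  ],
)

```text
t: 9.35
eef_pos: [0.5336, -0.0497, 0.1698]
tool_rot: [0.0, 0.553, 0.833, 0.0]
contact_force: [-2.7, 0.5, 10.3]
gripper_width: -0.001
grasp_force: 4.7
```

```bash
python3 st.py|head -1
```

```text
t 9.35 press mm [  0.4   0.4 169.8] F [-2.3  1.5 10.3] w -0.0013922283690182722
```

Call:
carry_out(
  targets=[
    [0,0,0.2,0,-1],
    [0,0,0.2,0,-1],
    [0,0,0,0,-1],
  ],
)

```text
t: 9.65
eef_pos: [0.5338, -0.0496, 0.1679]
tool_rot: [-0.0, 0.553, 0.833, 0.001]
contact_force: [-9.6, 0.6, 28.0]
gripper_width: 0.001
grasp_force: 14.1
```

```bash
python3 st.py|head -1
```

```text
t 9.65 press mm [  0.6   0.4 167.9] F [-8.6  4.3 28. ] w 0.0007353746501537853
```

The plunger is at its stop: z = 0.168 with 28 N, against the spring's 11 N. I'll hold it there for 1 s, then release.

Call:
carry_out(
  targets=[
    [0,0,0,0,-1],
    [0,0,0,0,-1],
    [0,0,0,0,-1],
    [0,0,0,0,-1],
    [0,0,0,0,-1],
    [0,0,0,0,-1],
    [0,0,0,0,-1],
    [0,0,0,0,-1],
    [0,0,0,0,-1],
    [0,0,0,0,-1],
  ],
)

```text
t: 10.65
eef_pos: [0.5338, -0.0496, 0.1679]
tool_rot: [0.0, 0.553, 0.833, 0.001]
contact_force: [-9.0, 1.5, 27.4]
gripper_width: 0.002
grasp_force: 13.8
```

```bash
python3 st.py|head -1
```

```text
t 10.65 press mm [  0.6   0.4 167.9] F [-7.7  4.9 27.4] w 0.0021340221100742845
```

Call:
carry_out(
  targets=[
    [0,0,-0.5,0,-1],
    [0,0,-0.5,0,-1],
    [0,0,-0.5,0,-1],
    [0,0,-0.5,0,-1],
    [0,0,-0.7,0,-1],
    [0,0,-2,0,-1],
    [0,0,-3,0,-1],
    [0,0,-3,0,-1],
    [4,0,0,0,-1],
    [4,0,0,0,-1],
    [4,0,0,0,-1],
    [4,0,0,0,-1],
  ],
)

```text
t: 11.85
eef_pos: [0.4701, 0.099, 0.2722]
tool_rot: [-0.0, 0.553, 0.833, 0.0]
contact_force: [-0.3, 0.3, -0.6]
gripper_width: 0.001
grasp_force: 0.0
```

Call:
carry_out(
  targets=[
    [0,0,0,0,-1],
    [0,0,0,0,-1],
    [0,0,0,0,-1],
    [0,0,0,0,-1],
  ],
)

```text
t: 12.25
eef_pos: [0.4715, 0.0965, 0.2723]
tool_rot: [0.0, 0.554, 0.832, -0.0]
contact_force: [-1.3, -0.5, -0.1]
gripper_width: 0.001
grasp_force: 0.0
```

```bash
python3 st.py|head -1; python3 - <<'E'
from station import imaging
import cv2
im=imaging.read_camera('scene')[...,::-1][150:290,170:370];cv2.imwrite('pics/s4.png',cv2.resize(im,None,fx=4,fy=4,interpolation=cv2.INTER_CUBIC))
E
```

```text
t 12.25 press mm [  0.3 159.2 272.3] F [-1.4  0.  -0.1] w 0.0010749939053283923
```

View pics/s4.png

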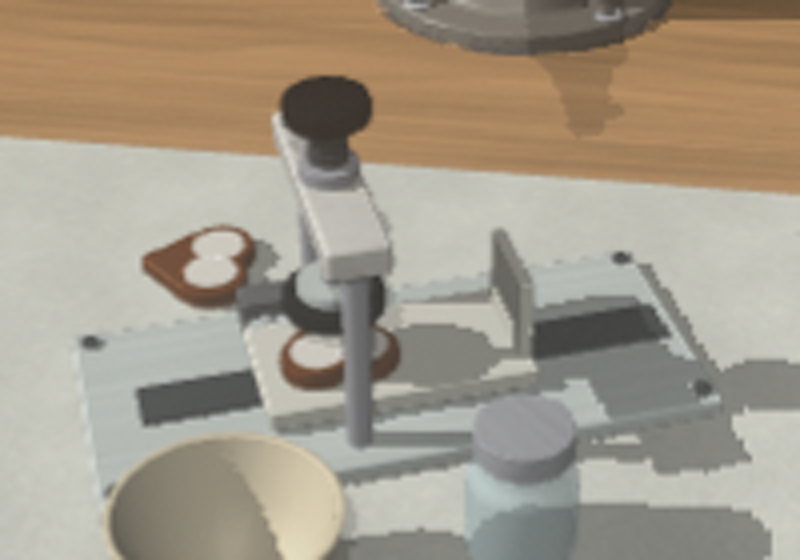

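The plunger head is back up at (326,107). The tab is still at (497,232), so the carriage has stayed in, and the bowl, jar and biscuit haven't moved.

```bash
python3 -c "from station import bot; print(bot.hand_in())"
```

```text
the job is handed in; nothing more can be done
None
```

The carriage is clicked into its catch, and the plunger was pressed to its stop, held for about 1 s and has sprung back up; the bowl, jar and loose biscuit were not disturbed, and the job was handed in at about 12 s.

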